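Try the plug gauge and reject the tight bushing

ROBOT

A 6-joint arm with a two-finger parallel gripper is mounted at the origin on a cart in front of the work surface, level with it; the furniture and walls round the work are solid. World frame = base frame: x ahead of the robot, y to its left, z up, the work surface at z = 0. Lengths are in mm, angles in rad, forces in N, time in s.
With the tool pointing down it reaches from about 275 to 1000 mm from the base axis. Payload 8.4 kg.
Tool frame: the origin (TCP) lies on the centre line of the jaws, within the pads' length; the fingertips stand r.tip_reach ahead of it and the grasp point (between the pads) lies 11 mm behind it (r.tip_reach is the distance from the TCP to the fingertips, in mm); z points along the fingers, y is the line along which they close (so a half turn about z gives the same grasp; the last joint's range is limited). The gripper opens to 85 mm and grips with 20 to 120 N. Pads are 22 mm wide; open, the fingers measure 114 mm over their backs; the gripper's body (76 mm by 85 mm) begins 54 mm behind the grasp point. The pads swing forward as they close: fully open they stand 13 mm farther back than shut.
Start: joints at [1.264, 0.353, 1.633, -0, 1.155, -0.002], TCP at [187.563, 596.195, 239.281] pointing down, gripper open.
Joint ranges: [-2.63, 2.63], [-0.92, 2.1], [0.06, 2.66], [-1.3, 4.44], [0, 2.69], [-3.02, 3.02]. Speed limits (rad/s): [2.22, 2.22, 2.79, 3.14, 3.14, 3.14].

INTERFACE

Orientations are given as [roll, pitch, yaw] about the fixed x, y, z axes, in that order (R = Rz(yaw) Ry(pitch) Rx(roll)).
In Python, from rig import r gives the robot as it stands.
- The arm moves only by the tool carry_out, never from a script. Its argument "targets" is a list of rows, each an object with "dp": the shift along the tool's x, y, z in mm, a list of three; "yaw": the turn about the tool's z in degrees. A call has 1 to 12 rows; each row is the pose to reach, as a shift and turn from the pose commanded when the call began, along the tool's axes at that moment; what a row does not reach only later rows make up. A row lasts 1/8 s, in which the tool goes at most 62.5 mm and 10.7 degrees, less where a joint would pass 70% of its speed; a pose out of reach is approached as far as the arm can. A call with a gripper value outside its range is refused whole. "fingers" is the opening, from -1 (shut) to 1 (fully open), so that 0 is half open, set as the call begins (left out, the last holds). The fingers move at their own pace and stop on an object; "grip_force" is the grip in N (left out, the last holds). Time passes only in rows, so rows that repeat a pose let the fingers close. It gives the time, the measured TCP pose, the force, the opening and the grip force at its end, in the units of the state.
- r.sense(): the state, without advancing time (a new reading comes with each control period).
- r.grab_frame(name): name is "scene" or "top"; returns the picture (420x560x3 uint8, red, green, blue); there is no depth.
- r.get_calibration(name): a dict with "fx", "fy", "cx", "cy" (pixels), "dist_coeffs" ([k1, k2, p1, p2, k3] as OpenCV has them; the pictures are not rectified), "rvec" (rotation vector, rad) and "tvec" (3), from world to camera coordinates, as OpenCV has them. Camera axes: x right, y down, z forward; pixel columns grow to the right and rows downward; lengths in mm; the calibration is good to about 2 mm. A picture is of the moment at which its call begins. get_calibration takes no time and is no camera call.
- r.sign_off(): hands the job in; it is judged then, once.
The state is a dict: "clock": time; "qpos": joint angles; "qvel": joint speeds; "joint_efforts": joint torques, N m; "eef_pos": TCP position; "tcp_rot": TCP orientation; "contact_force": force on the tool from outside, world axes, zero at the start; "wrist_torque": the same for the moment, N m; "opening": opening from 0.0 (shut) to 1.0 (fully open); "grasp_force": force on a finger pad.
Only numpy, scipy, OpenCV 4.12 (cv2) and the standard library are available. Lean on these libraries where they do the work, as an engineer would, in place of code of your own. Each camera call takes 0.05 s, during which the arm holds its last target. There are 200 camera calls.

TASK

Two steel flanged bushings of the same outside size wait for welding. Lift the plug gauge out of its wooden stand, find the bushing whose bore it goes into, and leave it standing there, fully home. Then stand the other bushing, whose bore is too tight for the gauge, upright in the reject tray; the good bushing stays on the table.

Things in the scene. Friction and masses are not known exactly. Their poses are not given: they have to be found in the camera images.
- plug_gauge: steel plug gauge, upright, 78 mm high; z up, origin at the centre of the nose end. Plug 20 mm dia. to z 24 (nose tapers to 11 over the lowest 7); collar 34 mm dia. z 24-30; dark round handle 26 mm dia. z 30-78 mm. About 0.15 kg. Starts in a fixed wooden stand, 56 mm square, 34 mm high, collar on its top, origin 10 mm above the table. Home in the wide bushing: origin 16 mm above the bushing's.
- bushing_wide: steel flanged bushing the gauge fits: loose, standing flange down on the table, 40 mm high; flange 56 mm diameter and 6 mm thick at the bottom, body above it 48 mm diameter; through bore 25 mm diameter along z. Origin at the centre of the underside, z up. Mass about 0.25 kg.
- bushing_tight: steel flanged bushing too tight for the gauge: the same as the other outside (40 mm high, flange 56 mm diameter and 6 mm thick at the bottom, body 48 mm diameter, 0.25 kg), but its through bore is only 13 mm in diameter. Origin at the centre of the underside, z up.
- reject_tray: reject tray: fixed square dark sheet-metal tray, 120 by 120 mm outside along its x and y, rim 16 mm above the table, walls and floor 3 mm thick, open at the top. Origin at the centre of the underside, z up.

How it is judged:
By the outcome, as a careful person would: the job done as asked, in the order asked, and still so for the second after the job is handed in, with the robot touching nothing.
It also fails if it takes over 54 s, if anything falls off the work surface, if the arm or the gripper's body presses on something with over 40 N, if the wrist force passes 120 N, or if a joint passes its speed limit or range.

## Working session

There is one attempt and no reset: what is moved stays moved. The work goes in short steps, Python scripts to look and compute and a tool call to move; the robot and the scene stay as the last step left them, time stands still between calls to the robot, and variables do not carry over. Pictures are saved under pics/ and viewed, at most 10 in all, crops included, and the job is handed in when it is done.

Besides the shell and the picture viewer there is one more tool, called by a JSON object that holds its "op" and its "data", one argument or row to a line. carry_out: Moves the arm, as the interface text tells. Its arguments: {"type":"object","properties":{"targets":{"type":"array","items":{"type":"object","properties":{"dp":{"type":"array","items":{"type":"number"}},"yaw":{"type":"number"}}}},"fingers":{"type":"number"},"grip_force":{"type":"number"}},"required":["targets"]}

```bash
mkdir -p pics; python3 - <<'E'
from rig import r
import cv2,numpy as np
for n in("scene","top"):
    cv2.imwrite(f"pics/{n}0.png",r.grab_frame(n)[:,:,::-1])
    c=r.get_calibration(n);R=cv2.Rodrigues(np.array(c["rvec"],float))[0];print(n,c["fx"],c["dist_coeffs"],-R.T@np.array(c["tvec"]).ravel(),R.round(2).tolist())
s=r.sense();print(r.tip_reach,s["tcp_rot"],s["eef_pos"],s["clock"],s["opening"])
E
```

```text
scene 389.37351685471486 [0.01290544 0.         0.         0.         0.        ] [ 205.84174779 -403.66026429  663.00987563] [[0.83, -0.56, 0.0], [-0.41, -0.61, -0.68], [0.38, 0.56, -0.73]]
top 444.1808851219777 [-0.05361589  0.          0.          0.          0.        ] [382.40503872  80.85658636 865.59308699] [[-0.01, -1.0, -0.01], [-0.99, 0.01, -0.16], [0.16, 0.01, -0.99]]
8.0 [-3.14032916e+00 -2.89776538e-06  2.83679544e+00] [187.43940206 595.80124505 238.62870498] 0.1 1.0011399513472063
```

View pics/scene0.png

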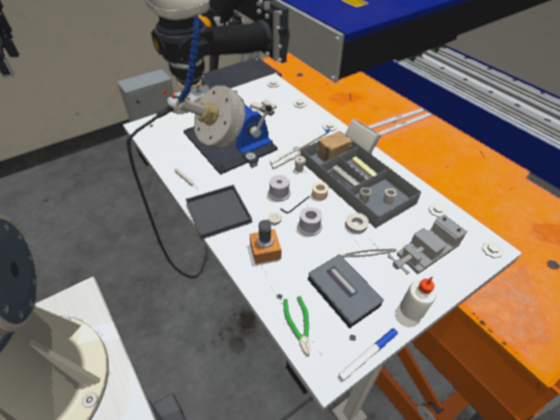

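View pics/top0.png

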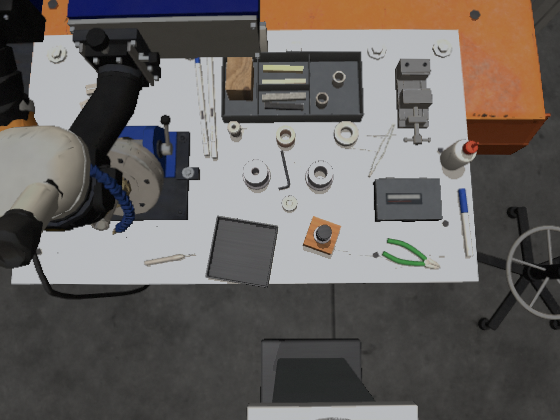

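The scene camera shows the gauge in its stand near (265,240), bushings near (279,186) and (311,220), and the tray near (219,210). In the top view they are at (322,235), (256,173), (320,174) and (243,251); the right-hand bushing has the larger bore.

```bash
cat >h.py <<'E'
from rig import r
import cv2,numpy as np
def cal(n):
    c=r.get_calibration(n);K=np.array([[c["fx"],0,c["cx"]],[0,c["fy"],c["cy"]],[0,0,1.]])
    return K,np.array(c["dist_coeffs"],float),np.array(c["rvec"],float).reshape(3,1),np.array(c["tvec"],float).reshape(3,1)
def w(n,uv,z):
    K,d,rv,t=cal(n);R=cv2.Rodrigues(rv)[0]
    p=cv2.undistortPoints(np.array([[uv]],float),K,d)[0,0]
    o=(-R.T@t).ravel();v=R.T@np.array([p[0],p[1],1]);return o+v*(z-o[2])/v[2]
def px(n,P):
    K,d,rv,t=cal(n);return cv2.projectPoints(np.array(P,float).reshape(-1,1,3),rv,t,K,d)[0].reshape(-1,2)
def circ(n,x,y,z,D):
    a=np.linspace(0,2*np.pi,60);return px(n,np.c_[x+D/2*np.cos(a),y+D/2*np.sin(a),0*a+z])
def draw(im,n,x,y,z,D,s,o,col):
    cv2.polylines(im,[np.int32(((circ(n,x,y,z,D)-o)*s*8))],True,col,1,cv2.LINE_AA,3)
def tool(P):  # world displacement -> tool axes at current measured pose
    s=r.sense();from scipy.spatial.transform import Rotation as Q
    return Q.from_euler("xyz",s["tcp_rot"]).inv().apply(np.array(P)-s["eef_pos"]).round(1)
E
python3 - <<'E'
from h import *
im=cv2.imread("pics/top0.png");o=np.array([195,135]);s=4
c=cv2.resize(im[135:285,195:355],None,fx=s,fy=s,interpolation=cv2.INTER_CUBIC)
for uv,z in(((256,172),40),((320,173),40),((324,232),88)):
    x,y,_=w("top",uv,z);print(uv,x,y)
    if z==40: draw(c,"top",x,y,40,48,s,o,(0,255,0));draw(c,"top",x,y,0,56,s,o,(0,0,255))
    else: draw(c,"top",x,y,88,26,s,o,(0,255,0));draw(c,"top",x,y,40,34,s,o,(0,0,255))
cv2.imwrite("pics/t1.png",c)
im2=cv2.imread("pics/scene0.png");o=np.array([180,150]);s=5
c=cv2.resize(im2[150:270,180:340],None,fx=s,fy=s,interpolation=cv2.INTER_CUBIC)
for uv,z in(((256,172),40),((320,173),40),((324,232),88)):
    x,y,_=w("top",uv,z)
    if z==40: draw(c,"scene",x,y,40,48,s,o,(0,255,0));draw(c,"scene",x,y,0,56,s,o,(0,0,255))
    else: draw(c,"scene",x,y,88,26,s,o,(0,255,0));draw(c,"scene",x,y,40,34,s,o,(0,0,255))
cv2.imwrite("pics/s1.png",c)
for uv in((222,218),(278,226),(266,286),(207,278)):print(w("top",uv,16))
E
```

```text
(256, 172) 587.1594918840872 138.67267013381775
(320, 173) 584.0749973717401 16.504570958548555
(324, 232) 465.8326349449352 15.412475959429031
[502.34603215 205.9576068   16.        ]
[485.90392927  97.64844674  16.        ]
[372.03864877 120.91904499  16.        ]
[387.6121082  232.92638354  16.        ]
```

View pics/t1.png

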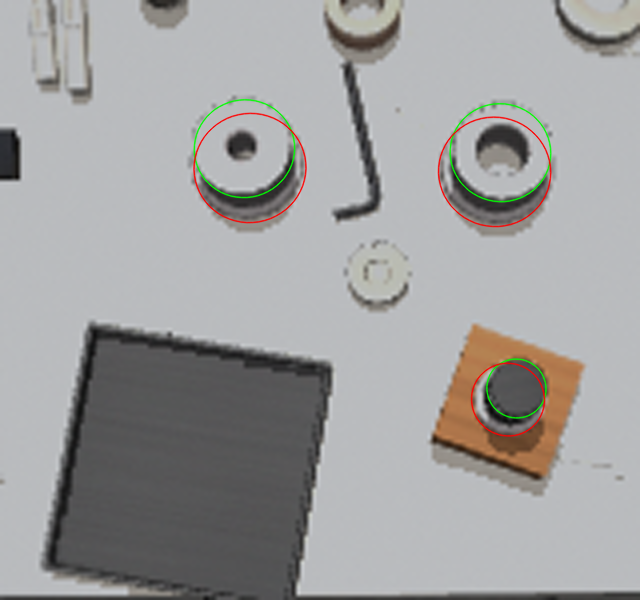

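View pics/s1.png

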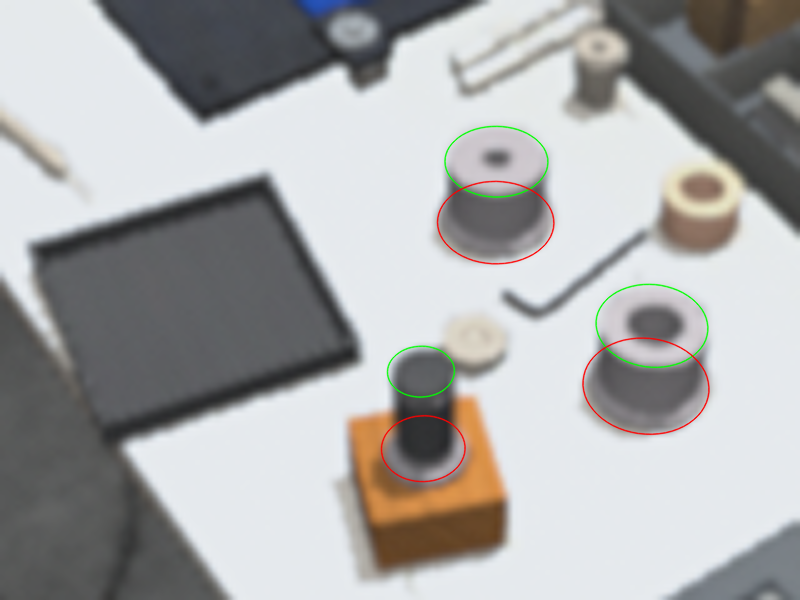

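In the overlays, the fits agree to about 2 mm. The right-hand bushing (bore centre at crop (502,148)) is the wide one and the left (241,145) the tight one. The estimates are gauge (466,15), wide (586,16), tight (588,140) and tray centre about (437,164).

```bash
python3 - <<'E'
from h import *
print(tool([466,15,160]),px("top",[[187,596,239],[466,15,88]]),np.hypot(60,108))
E
```

```text
[-440.  -470.3   79.2] [[-78.71032494 420.22978774]
 [324.23250929 231.90321278]] 123.54756169184401
```

{"op": "carry_out", "data": {
  "targets": [
    {"dp": [-60, -64, 10]},
    {"dp": [-100, -107, 18]},
    {"dp": [-140, -150, 25]},
    {"dp": [-180, -192, 32]},
    {"dp": [-220, -235, 40]},
    {"dp": [-260, -278, 47]},
    {"dp": [-300, -320, 54]},
    {"dp": [-340, -363, 61]},
    {"dp": [-380, -406, 68]},
    {"dp": [-420, -449, 75]},
    {"dp": [-440, -470, 79]},
    {"dp": [-440, -470, 79]}
  ],
  "fingers": 0.3,
  "grip_force": 60
}}

```text
schema error: expected keys dp, yaw
```

```bash
python3 - <<'E'
from h import *
s=r.sense();print(s["eef_pos"],s["tcp_rot"],s["qpos"],s["qvel"],s["clock"],s["contact_force"],tool([466,15,57]))
im=r.grab_frame("scene")[:,:,::-1];o=np.array([180,100]);k=4
c=cv2.resize(im[100:250,180:370],None,fx=k,fy=k,interpolation=cv2.INTER_CUBIC)
cv2.imwrite("pics/s2.png",c)
E
```

```text
[187.43940206 595.80124505 238.62870498] [-3.14032916e+00 -2.89776538e-06  2.83679544e+00] [ 1.26359743e+00  3.53606747e-01  1.63403791e+00 -1.49491961e-07
  1.15521150e+00 -2.40162807e-03] [-0.00062424 -0.00162786  0.00059858 -0.00205165  0.00304242  0.00126037] 0.1 [-0.7642402  -0.48252656 -0.04869462] [-440.  -470.2  182.2]
```

View pics/s2.png

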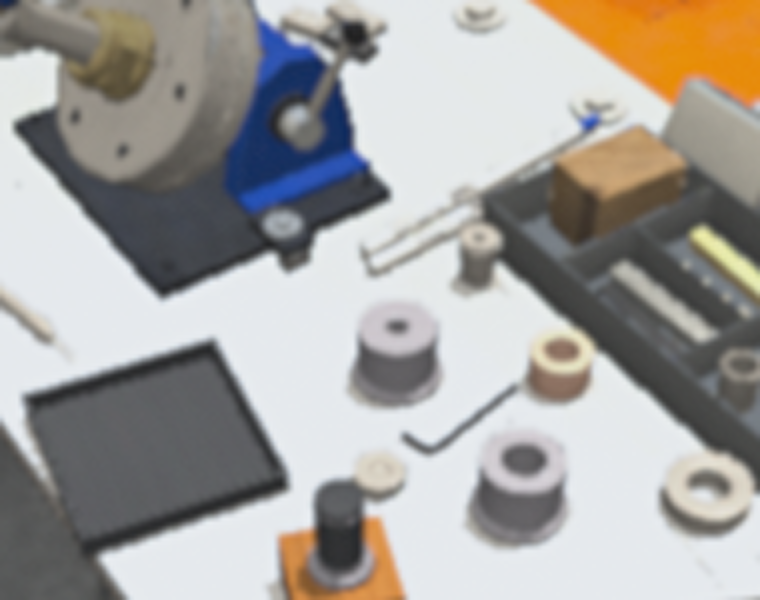

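The call was refused because yaw was missing, so nothing moved. The picture shows the scene unchanged, with the gauge near (340,540) in the crop.

{"op": "carry_out", "data": {
  "targets": [
    {"dp": [-60, -64, 10], "yaw": 0},
    {"dp": [-100, -107, 18], "yaw": 0},
    {"dp": [-140, -150, 25], "yaw": 0},
    {"dp": [-180, -192, 32], "yaw": 0},
    {"dp": [-220, -235, 40], "yaw": 0},
    {"dp": [-260, -278, 47], "yaw": 0},
    {"dp": [-300, -320, 54], "yaw": 0},
    {"dp": [-340, -363, 61], "yaw": 0},
    {"dp": [-380, -406, 68], "yaw": 0},
    {"dp": [-420, -449, 75], "yaw": 0},
    {"dp": [-440, -470, 79], "yaw": 0},
    {"dp": [-440, -470, 79], "yaw": 0}
  ],
  "fingers": 0.3,
  "grip_force": 60
}}

```text
clock: 1.65
eef_pos: [466.7, 14.2, 159.9]
tcp_rot: [-3.141, -0.0, 2.834]
contact_force: [-0.3, 1.1, -0.3]
opening: 0.652
grasp_force: 0.0
```

```bash
python3 - <<'E'
from h import *
print(tool([466,15,57]),r.sense()["qpos"])
im=r.grab_frame("scene")[:,:,::-1];k=4
cv2.imwrite("pics/s3.png",cv2.resize(im[150:290,200:350],None,fx=k,fy=k,interpolation=cv2.INTER_CUBIC))
E
```

```text
[  0.8   0.6 102.9] [ 2.73233342e-02  2.09618619e-01  2.03767067e+00 -1.86259526e-04
  8.94800028e-01 -1.23547170e+00]
```

View pics/s3.png

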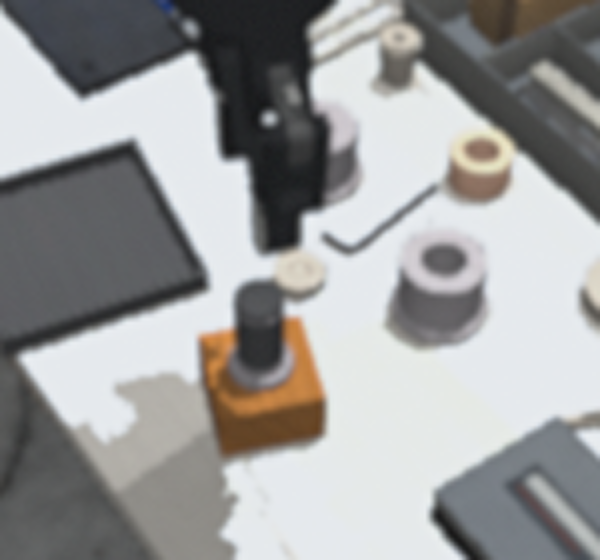

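The gripper hangs straight above the gauge, whose handle top is at (260,300) in the crop. Next: descend and grip.

{"op": "carry_out", "data": {
  "targets": [
    {"dp": [1, 1, 30], "yaw": 0},
    {"dp": [1, 1, 60], "yaw": 0},
    {"dp": [1, 1, 85], "yaw": 0},
    {"dp": [1, 1, 98], "yaw": 0},
    {"dp": [1, 1, 103], "yaw": 0},
    {"dp": [1, 1, 103], "yaw": 0}
  ]
}}

```text
clock: 2.45
eef_pos: [465.8, 17.4, 57.6]
tcp_rot: [3.141, 0.0, 2.837]
contact_force: [0.2, 0.9, -0.2]
opening: 0.65
grasp_force: 0.0
```

{"op": "carry_out", "data": {
  "targets": [
    {"dp": [0, 0, 0], "yaw": 0},
    {"dp": [0, 0, 0], "yaw": 0},
    {"dp": [0, 0, 0], "yaw": 0},
    {"dp": [0, 0, 0], "yaw": 0},
    {"dp": [0, 0, 0], "yaw": 0},
    {"dp": [0, 0, 0], "yaw": 0},
    {"dp": [0, 0, 0], "yaw": 0},
    {"dp": [0, 0, 0], "yaw": 0}
  ],
  "fingers": -1
}}

```text
clock: 3.45
eef_pos: [466.1, 17.1, 58.1]
tcp_rot: [3.141, 0.001, 2.836]
contact_force: [-2.0, 0.9, 5.8]
opening: 0.29
grasp_force: 58.4
```

{"op": "carry_out", "data": {
  "targets": [
    {"dp": [0, 0, -5], "yaw": 0},
    {"dp": [0, 0, -15], "yaw": 0},
    {"dp": [0, 0, -30], "yaw": 0},
    {"dp": [0, 0, -45], "yaw": 0},
    {"dp": [0, 0, -55], "yaw": 0},
    {"dp": [0, 0, -55], "yaw": 0},
    {"dp": [0, 0, -55], "yaw": 0}
  ]
}}

```text
clock: 4.32
eef_pos: [465.3, 17.1, 112.1]
tcp_rot: [-3.141, -0.0, 2.837]
contact_force: [0.2, -0.5, -1.9]
opening: 0.292
grasp_force: 58.9
```

```bash
python3 - <<'E'
from h import *
s=r.sense();print(s["eef_pos"],s["opening"],s["contact_force"],tool([586,16,112]))
E
```

```text
[465.32439342  17.06379986 112.10525556] 0.29241974250231284 [ 0.23696168 -0.46757542 -1.91012385] [-1.154e+02  3.520e+01  1.000e-01]
```

{"op": "carry_out", "data": {
  "targets": [
    {"dp": [-15, 5, 0], "yaw": 0},
    {"dp": [-35, 11, 0], "yaw": 0},
    {"dp": [-60, 20, 0], "yaw": 0},
    {"dp": [-85, 28, 0], "yaw": 0},
    {"dp": [-105, 34, 0], "yaw": 0},
    {"dp": [-114, 37, 0], "yaw": 0},
    {"dp": [-114, 37, 0], "yaw": 0},
    {"dp": [-114, 37, 0], "yaw": 0}
  ]
}}

```text
clock: 5.32
eef_pos: [584.5, 18.2, 111.9]
tcp_rot: [-3.141, -0.001, 2.837]
contact_force: [0.7, 0.1, -1.8]
opening: 0.286
grasp_force: 58.9
```

```bash
python3 - <<'E'
from h import *
s=r.sense();print(s["eef_pos"],s["opening"])
im=r.grab_frame("scene")[:,:,::-1];k=6;o=np.array([260,150])
c=cv2.resize(im[150:250,260:380],None,fx=k,fy=k,interpolation=cv2.INTER_CUBIC)
draw(c,"scene",586,16,40,48,k,o,(0,255,0));draw(c,"scene",586,17,65,11,k,o,(0,0,255));draw(c,"scene",586,17,92,34,k,o,(0,0,255))
cv2.imwrite("pics/s4.png",c)
E
```

```text
[584.53909531  18.1531044  111.90955491] 0.28644329150599707
```

View pics/s4.png

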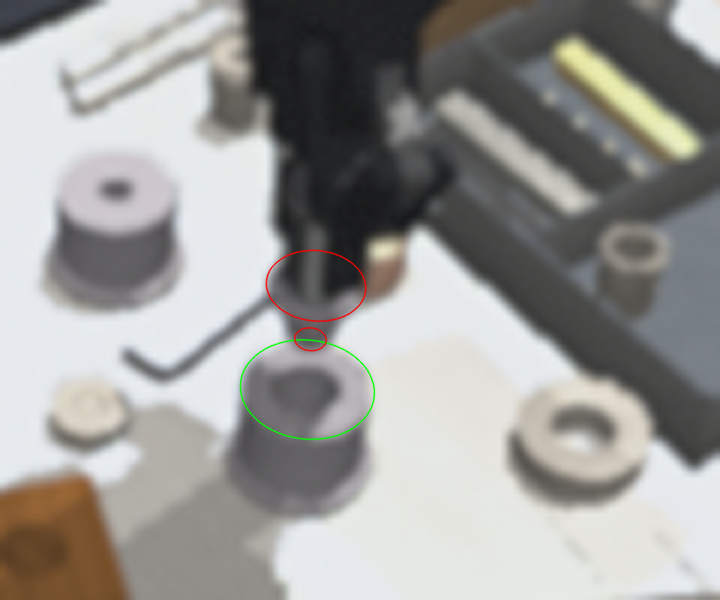

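The gauge nose at (310,343) is in line with the bore centre at (307,388), so the bore is about 50 mm below it. Lowering in steps.

{"op": "carry_out", "data": {
  "targets": [
    {"dp": [0, 0, 12], "yaw": 0},
    {"dp": [0, 0, 22], "yaw": 0},
    {"dp": [0, 0, 28], "yaw": 0},
    {"dp": [0, 0, 32], "yaw": 0},
    {"dp": [0, 0, 35], "yaw": 0},
    {"dp": [0, 0, 35], "yaw": 0}
  ]
}}

```text
clock: 6.12
eef_pos: [585.4, 18.2, 77.2]
tcp_rot: [-3.142, -0.0, 2.837]
contact_force: [-0.2, 0.4, -2.2]
opening: 0.288
grasp_force: 58.9
```

Inside with no contact force. Now the last 13 mm.

{"op": "carry_out", "data": {
  "targets": [
    {"dp": [0, 0, 4], "yaw": 0},
    {"dp": [0, 0, 8], "yaw": 0},
    {"dp": [0, 0, 11], "yaw": 0},
    {"dp": [0, 0, 12.5], "yaw": 0},
    {"dp": [0, 0, 13], "yaw": 0},
    {"dp": [0, 0, 13], "yaw": 0}
  ]
}}

```text
clock: 6.88
eef_pos: [585.5, 18.2, 64.3]
tcp_rot: [3.142, 0.0, 2.837]
contact_force: [0.1, 0.5, -1.2]
opening: 0.292
grasp_force: 58.9
```

{"op": "carry_out", "data": {
  "targets": [
    {"dp": [0, 0, 0.5], "yaw": 0},
    {"dp": [0, 0, 0.5], "yaw": 0},
    {"dp": [0, 0, 0.5], "yaw": 0},
    {"dp": [0, 0, 0.5], "yaw": 0},
    {"dp": [0, 0, 0.5], "yaw": 0},
    {"dp": [0, 0, 0.5], "yaw": 0}
  ],
  "fingers": 0.3
}}

```text
clock: 7.62
eef_pos: [585.4, 18.2, 63.8]
tcp_rot: [3.142, -0.0, 2.837]
contact_force: [0.1, -0.3, -0.9]
opening: 0.65
grasp_force: 0.0
```

{"op": "carry_out", "data": {
  "targets": [
    {"dp": [0, 0, -10], "yaw": 0},
    {"dp": [0, 0, -30], "yaw": 0},
    {"dp": [0, 0, -55], "yaw": 0},
    {"dp": [0, 0, -80], "yaw": 0},
    {"dp": [0, 0, -86], "yaw": 0},
    {"dp": [0, 0, -86], "yaw": 0}
  ],
  "fingers": 1
}}

```text
clock: 8.38
eef_pos: [585.5, 18.1, 150.0]
tcp_rot: [3.141, 0.001, 2.837]
contact_force: [-0.7, 0.7, 0.1]
opening: 1.002
grasp_force: 0.0
```

```bash
python3 - <<'E'
from h import *
s=r.sense();print(s["eef_pos"],s["tcp_rot"],s["opening"],tool([588.5,141,150]))
E
```

```text
[585.49982073  18.1389194  149.99611156] [3.14137370e+00 6.41207238e-04 2.83677378e+00] 1.001575289144124 [ 34.  118.1   0. ]
```

{"op": "carry_out", "data": {
  "targets": [
    {"dp": [5, 18, 0], "yaw": 0},
    {"dp": [13, 45, 0], "yaw": 0},
    {"dp": [22, 75, 0], "yaw": 0},
    {"dp": [30, 103, 0], "yaw": 0},
    {"dp": [34, 118, 0], "yaw": 0},
    {"dp": [34, 118, 0], "yaw": 0},
    {"dp": [34, 118, 0], "yaw": 0}
  ]
}}

```text
clock: 9.25
eef_pos: [588.2, 140.4, 149.4]
tcp_rot: [-3.141, -0.001, 2.837]
contact_force: [-0.2, -0.4, -0.3]
opening: 1.0
grasp_force: 0.0
```

```bash
python3 - <<'E'
from h import *
print(tool([588.5,141,19]))
im=r.grab_frame("scene")[:,:,::-1];k=5;o=np.array([230,130])
c=cv2.resize(im[130:250,230:370],None,fx=k,fy=k,interpolation=cv2.INTER_CUBIC)
draw(c,"scene",585.5,16.7,46,34,k,o,(0,0,255));draw(c,"scene",585.5,16.7,94,26,k,o,(0,0,255))
cv2.imwrite("pics/s5.png",c)
E
```

```text
[ -0.2   0.8 130.4]
```

View pics/s5.png

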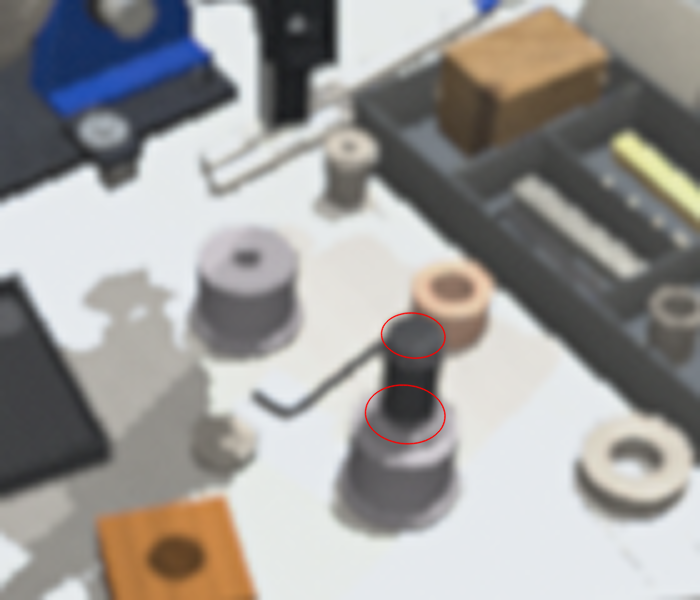

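The gauge sits home: the overlay at home height matches the collar at (405,415) and the handle top at (413,335). The tight bushing waits at (247,285), and I'm descending on it.

{"op": "carry_out", "data": {
  "targets": [
    {"dp": [0, 1, 30], "yaw": 0},
    {"dp": [0, 1, 65], "yaw": 0},
    {"dp": [0, 1, 95], "yaw": 0},
    {"dp": [0, 1, 115], "yaw": 0},
    {"dp": [0, 1, 125], "yaw": 0},
    {"dp": [0, 1, 130], "yaw": 0},
    {"dp": [0, 1, 130], "yaw": 0}
  ]
}}

```text
clock: 10.18
eef_pos: [589.1, 141.9, 20.2]
tcp_rot: [3.141, 0.001, 2.837]
contact_force: [0.3, 0.6, -0.1]
opening: 0.997
grasp_force: 0.0
```

{"op": "carry_out", "data": {
  "targets": [
    {"dp": [0, 0, 0], "yaw": 0},
    {"dp": [0, 0, 0], "yaw": 0},
    {"dp": [0, 0, 0], "yaw": 0},
    {"dp": [0, 0, 0], "yaw": 0},
    {"dp": [0, 0, 0], "yaw": 0},
    {"dp": [0, 0, 0], "yaw": 0},
    {"dp": [0, 0, 0], "yaw": 0},
    {"dp": [0, 0, 0], "yaw": 0}
  ],
  "fingers": -1
}}

```text
clock: 11.18
eef_pos: [589.1, 142.0, 20.7]
tcp_rot: [3.141, 0.001, 2.837]
contact_force: [-1.2, -0.3, 7.0]
opening: 0.527
grasp_force: 60.9
```

{"op": "carry_out", "data": {
  "targets": [
    {"dp": [0, 0, -5], "yaw": 0},
    {"dp": [0, 0, -15], "yaw": 0},
    {"dp": [0, 0, -30], "yaw": 0},
    {"dp": [0, 0, -45], "yaw": 0},
    {"dp": [0, 0, -60], "yaw": 0},
    {"dp": [0, 0, -60], "yaw": 0},
    {"dp": [0, 0, -60], "yaw": 0}
  ]
}}

```text
clock: 12.05
eef_pos: [588.5, 141.8, 79.7]
tcp_rot: [-3.142, -0.0, 2.837]
contact_force: [-0.8, 0.2, -2.6]
opening: 0.528
grasp_force: 61.6
```

```bash
python3 - <<'E'
from h import *
print(tool([437,166,79]))
E
```

```text
[151.8 -22.4   0.7]
```

{"op": "carry_out", "data": {
  "targets": [
    {"dp": [15, -2, 0], "yaw": 0},
    {"dp": [40, -6, 0], "yaw": 0},
    {"dp": [70, -10, 0], "yaw": 0},
    {"dp": [100, -15, 0], "yaw": 0},
    {"dp": [130, -19, 0], "yaw": 0},
    {"dp": [147, -22, 0], "yaw": 0},
    {"dp": [152, -22, 0], "yaw": 0},
    {"dp": [152, -22, 0], "yaw": 0},
    {"dp": [152, -22, 20], "yaw": 0},
    {"dp": [152, -22, 40], "yaw": 0},
    {"dp": [152, -22, 48], "yaw": 0},
    {"dp": [152, -22, 48], "yaw": 0}
  ]
}}

```text
clock: 13.55
eef_pos: [437.4, 166.4, 31.5]
tcp_rot: [-3.141, -0.0, 2.836]
contact_force: [-0.8, -0.3, -3.0]
opening: 0.533
grasp_force: 61.7
```

{"op": "carry_out", "data": {
  "targets": [
    {"dp": [0, 0, 3], "yaw": 0},
    {"dp": [0, 0, 5], "yaw": 0},
    {"dp": [0, 0, 7], "yaw": 0},
    {"dp": [0, 0, 7.5], "yaw": 0},
    {"dp": [0, 0, 7.5], "yaw": 0}
  ]
}}

```text
clock: 14.18
eef_pos: [437.1, 166.5, 24.3]
tcp_rot: [3.142, 0.0, 2.837]
contact_force: [0.7, 0.1, -2.0]
opening: 0.527
grasp_force: 61.7
```

{"op": "carry_out", "data": {
  "targets": [
    {"dp": [0, 0, 0.7], "yaw": 0},
    {"dp": [0, 0, 0.7], "yaw": 0},
    {"dp": [0, 0, 0.7], "yaw": 0}
  ]
}}

```text
clock: 14.55
eef_pos: [437.2, 166.6, 23.7]
tcp_rot: [3.141, 0.0, 2.837]
contact_force: [-1.1, -0.7, 3.4]
opening: 0.522
grasp_force: 62.1
```

{"op": "carry_out", "data": {
  "targets": [
    {"dp": [0, 0, 0], "yaw": 0},
    {"dp": [0, 0, 0], "yaw": 0},
    {"dp": [0, 0, 0], "yaw": 0},
    {"dp": [0, 0, 0], "yaw": 0},
    {"dp": [0, 0, 0], "yaw": 0},
    {"dp": [0, 0, 0], "yaw": 0}
  ],
  "fingers": 0.5
}}

```text
clock: 15.3
eef_pos: [437.1, 166.5, 23.6]
tcp_rot: [-3.142, -0.0, 2.837]
contact_force: [-0.2, 0.1, 0.5]
opening: 0.75
grasp_force: 0.0
```

{"op": "carry_out", "data": {
  "targets": [
    {"dp": [0, 0, -10], "yaw": 0},
    {"dp": [0, 0, -30], "yaw": 0},
    {"dp": [0, 0, -60], "yaw": 0},
    {"dp": [0, 0, -95], "yaw": 0},
    {"dp": [0, 0, -130], "yaw": 0},
    {"dp": [20, 20, -165], "yaw": 0},
    {"dp": [50, 50, -180], "yaw": 0},
    {"dp": [80, 90, -180], "yaw": 0},
    {"dp": [100, 130, -180], "yaw": 0},
    {"dp": [110, 160, -180], "yaw": 0},
    {"dp": [110, 160, -180], "yaw": 0},
    {"dp": [110, 160, -180], "yaw": 0}
  ]
}}

```text
clock: 16.8
eef_pos: [379.9, 351.5, 203.7]
tcp_rot: [-3.141, -0.0, 2.837]
contact_force: [0.6, -0.8, 0.2]
opening: 0.749
grasp_force: 0.0
```

```bash
python3 - <<'E'
from h import *
im=r.grab_frame("scene")[:,:,::-1];k=4;t=r.grab_frame("top")[:,:,::-1]
c=cv2.resize(im[130:270,180:360],None,fx=k,fy=k,interpolation=cv2.INTER_CUBIC)
cv2.imwrite("pics/s6.png",c);cv2.imwrite("pics/t6.png",cv2.resize(t[135:285,195:355],None,fx=k,fy=k,interpolation=cv2.INTER_CUBIC))
E
```

```text
(no output)
```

View pics/s6.png

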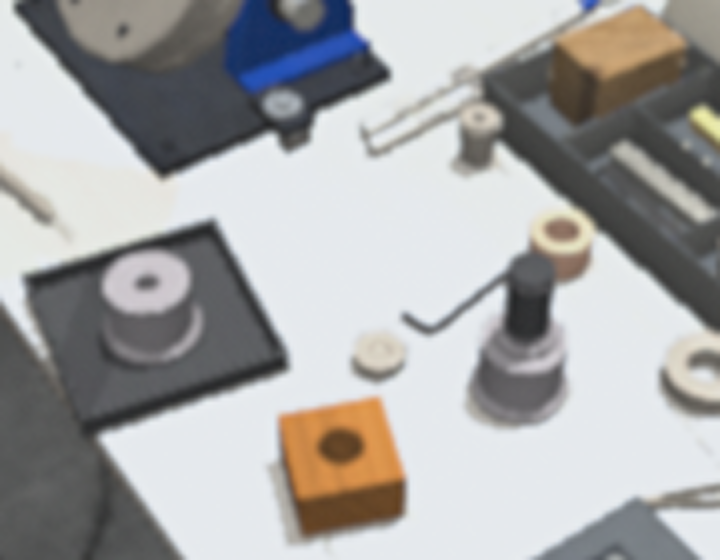

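The tight bushing stands upright inside the tray at (150,300). The gauge stands home in the wide bushing at (525,330), and the stand is empty.

```bash
python3 -c "
from rig import r
print(r.sign_off())"
```

```text
the job is handed in; nothing more can be done
None
```

The plug gauge stands fully home in the wide bushing on the table, the tight bushing stands upright in the reject tray, and the job was handed in at about 17 s on the clock.

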